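# Set out the crucibles in pouring order

### The arm

A 6-joint arm with a two-finger parallel gripper is mounted at the origin on the work surface. World frame = base frame: x ahead of the robot, y to its left, z up, the work surface at z = 0. Lengths are in m, angles in rad, forces in N, time in s.
With the tool pointing down it reaches from about 0.3 to 0.775 m from the base axis. Payload 14.6 kg.
Tool frame: the origin (TCP) lies at the very end of the fingers, on their centre line; the grasp point (between the pads) lies 19 mm behind it; z points along the fingers, y is the line along which they close (so a half turn about z gives the same grasp; the last joint's range is limited). The gripper opens to 85 mm and grips with 20 to 120 N. Pads are 22 mm wide; open, the fingers measure 114 mm over their backs; the gripper's body (76 mm by 85 mm) begins 54 mm behind the grasp point. The pads swing forward as they close: fully open they stand 13 mm farther back than shut.
Start: joints at [-1.242, 0.3, 1.521, -0, 1.321, -0.067], TCP at [0.212, -0.507, 0.231] pointing down, gripper open.
Joint ranges: [-3.03, 3.03], [-0.79, 2.21], [0.23, 2.52], [-1.04, 4.18], [0, 3.07], [-2.55, 2.55]. Speed limits (rad/s): [2.22, 2.22, 2.57, 3.14, 3.14, 3.14].

### API

Orientations are given as [roll, pitch, yaw] about the fixed x, y, z axes, in that order (R = Rz(yaw) Ry(pitch) Rx(roll)).
In Python, from cell import observe, viewer, robot, finder gives the robot as it stands.
- The arm moves only by the shell command python3 -m jog 'ROWS' [OPENING]. ROWS is JSON, a list of rows, each a list of 6 numbers: the shift along the tool's x, y, z in mm, then the turn, a rotation vector about the tool's x, y, z in rad. In form: [[x, y, z, rx, ry, rz], ...]. A call has 1 to 20 rows; each row shifts and turns the commanded pose from where the row before left it, along the tool's axes as they then stand; what a row does not reach is not made up. A row lasts 1/8 s, in which the tool goes at most 62.5 mm and 10.7 degrees, less where a joint would pass 70% of its speed; a pose out of reach is approached as far as the arm can. A call with a gripper value outside its range is refused whole. OPENING is the finger opening in mm, from 0 to 85.4, set as the call begins (- or left out, the last holds). The fingers move at their own pace and stop on an object; the grip force is fixed at half the most. Time passes only in rows, so rows that do not move let the fingers close. It gives the time, the measured TCP pose, the force, the opening and the grip force at its end, in the units of the state.
- observe(): the state, without advancing time (a new reading comes with each control period).
- viewer.capture(name): name is "side" or "top" or "wrist"; returns a dict with "color" (384x512x3 uint8, red, green, blue), "fx", "fy", "cx", "cy" (pixels), "distortion" ([k1, k2, p1, p2, k3] as OpenCV has them; the pictures are not rectified), "rvec" (rotation vector, rad) and "tvec" (3), from world to camera coordinates, as OpenCV has them. Camera axes: x right, y down, z forward; pixel columns grow to the right and rows downward; lengths in m; the calibration is good to about 2 mm. A picture is of the moment at which its call begins. There is no depth.
- robot.close_job(): hands the job in; it is judged then, once.
Trained networks look in the newest picture that a camera, given by its name, has taken for a name from the list of things; names that differ only in an ending like _2 or _b are one class to them, and where a whole thing is asked for, a point or a joint stands for the part that bears it (a point fixed in the world has none). Each returns a list of dicts, best first, with "conf" (0 to 1); they miss things now and then, are a little off and sometimes report something else, mostly with a low value. They report only what shows in the picture. A call takes as long as a camera call. They do not tell look-alikes from the thing itself.
- finder.find_in(label, camera): "at" ([x, y, z] in m, in world coordinates, good to about 4 mm: the middle of the surface that is visible of it).
- finder.silhouettes(label, camera): "mask" (384x512 bool, what is visible of it).
The state is a dict: "time": time; "q": joint angles; "qvel": joint speeds; "joint_torque": joint torques, N m; "ee_pos": TCP position; "ee_rot": TCP orientation; "contact_force": force on the tool from outside, world axes, zero at the start; "torque": the same for the moment, N m; "gripper_width": finger opening in m; "gripper_force": force on a finger pad.
Only numpy, scipy, OpenCV 4.12 (cv2) and the standard library are available. Lean on these libraries where they do the work, as an engineer would, in place of code of your own. Each camera call takes 0.05 s, during which the arm holds its last target. There are 200 camera calls.

### The job

Set the four graphite crucibles out for today's pours: one upright in the middle of each soldering brick, in order of size, the smallest on the brick next to the cast-iron ingot mould and the largest on the brick furthest from it. Graphite is brittle, so set each one down on its brick without dropping it, and do not tip any over.

Things in the scene. Friction and masses are not known exactly. Their poses are not given: they have to be found in the camera images.
- crucible_1: the smallest of four dark grey graphite crucibles (brownish glaze inside): a loose open round cup, 34 mm across the rim, 28 mm across the foot, 40 mm high, wall about 4.5 mm, about 35 g, standing upright on the bench; origin at the centre of its underside, z up along its axis
- crucible_2: the second smallest of four dark grey graphite crucibles (brownish glaze inside): a loose open round cup, 42 mm across the rim, 35 mm across the foot, 52 mm high, wall about 5 mm, about 65 g, standing upright on the bench; origin at the centre of its underside, z up along its axis
- crucible_3: the second largest of four dark grey graphite crucibles (brownish glaze inside): a loose open round cup, 51 mm across the rim, 42 mm across the foot, 65 mm high, wall about 5.5 mm, about 110 g, standing upright on the bench; origin at the centre of its underside, z up along its axis
- crucible_4: the largest of four dark grey graphite crucibles (brownish glaze inside): a loose open round cup, 60 mm across the rim, 50 mm across the foot, 78 mm high, wall about 6 mm, about 170 g, standing upright on the bench; origin at the centre of its underside, z up along its axis
- brick_buff: soldering brick, sandy yellow with scorch spots: a fixed square block 75 x 75 mm, 25 mm thick, flat on top, lying on a thin fixed 6 mm heat-proof board; one of four in a roughly straight row at about 100 mm between centres (their order in the row changes); origin at the centre of its underside, so its top is 25 mm above the origin and 31 mm above the bench; x and y along its sides, y along the row, z up
- brick_white: soldering brick, white with scorch spots: a fixed square block 75 x 75 mm, 25 mm thick, flat on top, lying on a thin fixed 6 mm heat-proof board; one of four in a roughly straight row at about 100 mm between centres (their order in the row changes); origin at the centre of its underside, so its top is 25 mm above the origin and 31 mm above the bench; x and y along its sides, y along the row, z up
- brick_pink: soldering brick, pink with scorch spots: a fixed square block 75 x 75 mm, 25 mm thick, flat on top, lying on a thin fixed 6 mm heat-proof board; one of four in a roughly straight row at about 100 mm between centres (their order in the row changes); origin at the centre of its underside, so its top is 25 mm above the origin and 31 mm above the bench; x and y along its sides, y along the row, z up
- brick_grey: soldering brick, blue-grey with rows of small dark holes: a fixed square block 75 x 75 mm, 25 mm thick, flat on top, lying on a thin fixed 6 mm heat-proof board; one of four in a roughly straight row at about 100 mm between centres (their order in the row changes); origin at the centre of its underside, so its top is 25 mm above the origin and 31 mm above the bench; x and y along its sides, y along the row, z up
- ingot_mould: black cast-iron ingot mould with two long open troughs and a short wooden handle, fixed on the bench just past one end of the row of bricks (either end), in line with it, its centre about 120 mm from the centre of the nearest brick: body 120 mm (its x, across the row) x 70 mm (its y, along the row) x 30 mm high, handle a further 78 mm towards +x; origin at the centre of the body's underside, z up. The white dish past the other end is not part of the job
Not all that is in view belongs to the job. What is shaped like the crucible_4 but orange or yellow is not meant. What is shaped like the crucible_1 but blue is not meant.

How it is judged:
By the outcome, as a careful person would: the job done as asked, in the order asked, and still so for the second after the job is handed in, with the robot touching nothing.
It also fails if it takes over 109 s, if anything falls off the work surface, if the arm or the gripper's body presses on something with over 40 N, if the wrist force passes 120 N, or if a joint passes its speed limit or range.

## Working session

There is one attempt and no reset: what is moved stays moved. The work goes in short steps, Python scripts to look and compute and a shell command to move; the robot and the scene stay as the last step left them, time stands still between calls to the robot, and variables do not carry over. Pictures are saved under pics/ and viewed, at most 14 in all, crops included, and the job is handed in when it is done.

```bash
mkdir -p pics
python3 - <<'E'
from cell import observe, viewer, robot, finder
import cv2,numpy as np
s=observe();print({k:np.round(v,3) for k,v in s.items()})
for n in("top","side"):
    c=viewer.capture(n);cv2.imwrite(f"pics/{n}0.png",cv2.resize(c["color"][...,::-1],(800,600)))
    print(n,c["fx"],c["distortion"],c["rvec"],c["tvec"])
    for l in("crucible_1","brick_buff","brick_white","brick_pink","brick_grey","ingot_mould"):
        for d in finder.find_in(l,n): print(n,l,np.round(d["at"],3),round(d["conf"],2))
E
```

```text
{'time': np.float64(0.0), 'q': array([-1.242,  0.3  ,  1.522, -0.   ,  1.321, -0.067]), 'qvel': array([ 0.   ,  0.   ,  0.001,  0.001, -0.   ,  0.001]), 'joint_torque': array([ 0.0000e+00, -5.4350e+01, -3.6179e+01, -0.0000e+00,  4.0000e-03,
       -0.0000e+00]), 'ee_pos': array([ 0.212, -0.507,  0.231]), 'ee_rot': array([-3.14 , -0.   ,  0.396]), 'contact_force': array([ 0.086, -0.281,  0.409]), 'torque': array([-0.014, -0.017, -0.044]), 'gripper_force': np.float64(0.0), 'gripper_width': np.float64(0.085)}
top 369.8676218517208 [-0.0170161  0.         0.         0.         0.       ] [ 2.08546148 -2.12144817  0.16957965] [0.02271594 0.4961932  0.83865655]
top crucible_1 [0.37  0.078 0.052] 0.98
top crucible_1 [ 0.446 -0.152  0.049] 0.81
top crucible_1 [0.491 0.151 0.054] 0.79
top crucible_1 [0.328 0.19  0.055] 0.79
top crucible_1 [0.484 0.399 0.038] 0.77
top crucible_1 [ 0.444 -0.369  0.035] 0.74
top crucible_1 [ 0.364 -0.393  0.032] 0.59
top brick_buff [0.595 0.186 0.032] 0.96
top brick_white [ 0.614 -0.013  0.031] 0.91
top brick_pink [0.605 0.092 0.029] 0.89
top brick_grey [ 0.622 -0.107  0.029] 0.59
top brick_grey [0.486 0.398 0.038] 0.36
top ingot_mould [0.591 0.319 0.017] 0.55
side 462.81374214581007 [-0.12732646  0.          0.          0.          0.        ] [ 0.75048293 -2.55909562  1.15407785] [0.42186299 0.20848718 1.22624283]
side crucible_1 [0.321 0.196 0.056] 0.92
side crucible_1 [0.473 0.154 0.057] 0.87
side crucible_1 [0.361 0.084 0.061] 0.7
side crucible_1 [ 0.431 -0.131  0.046] 0.62
side crucible_1 [ 0.439 -0.358  0.028] 0.59
side crucible_1 [0.48  0.394 0.038] 0.57
side brick_buff [0.595 0.197 0.029] 0.71
side brick_white [0.61  0.001 0.031] 0.89
side brick_pink [0.604 0.1   0.028] 0.79
side brick_grey [ 0.612 -0.096  0.032] 0.75
side brick_grey [0.481 0.397 0.037] 0.6
side ingot_mould [0.59  0.316 0.02 ] 0.8
```

View pics/top0.png

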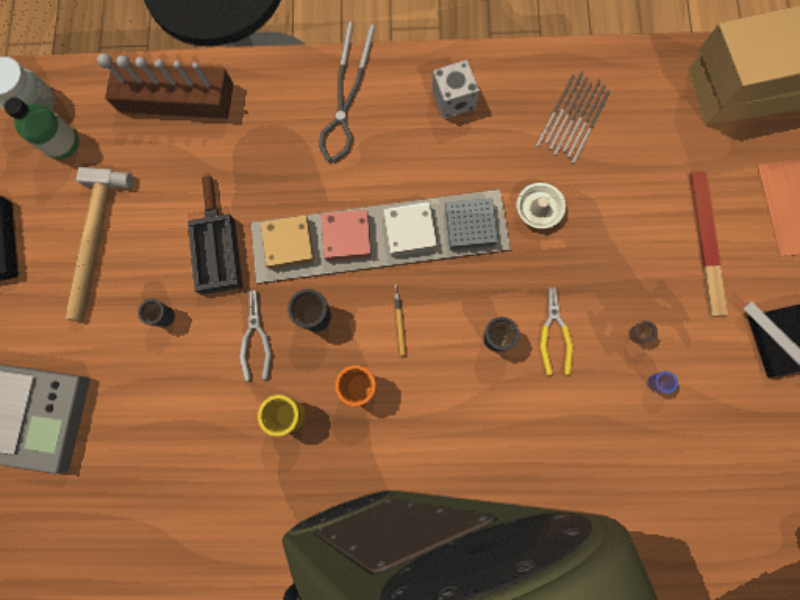

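View pics/side0.png

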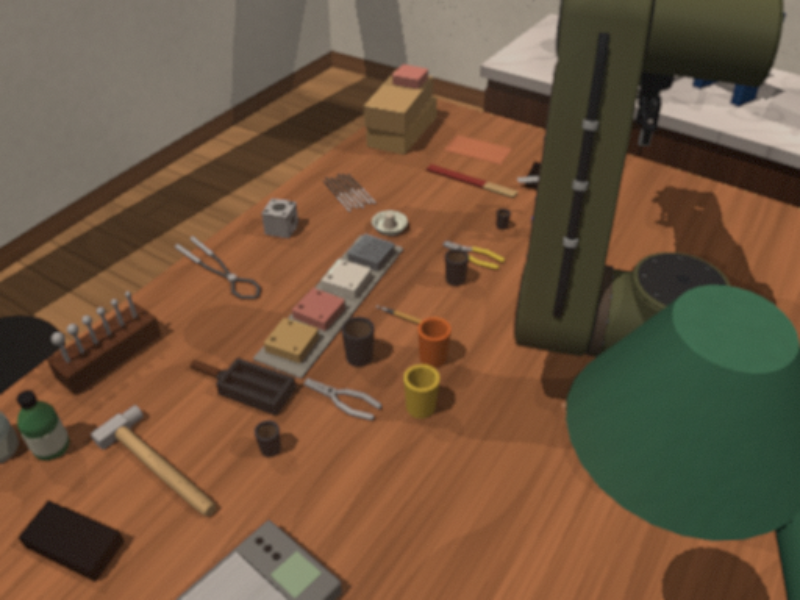

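Top view: the mould is at (213,250), left of the buff brick (287,240), followed by pink, white and grey (472,222). The dark cups are at (644,332), (155,313), (501,334) and (309,309). The yellow (280,416), orange (355,386) and blue (664,382) ones don't belong to the job. I'll fit the known shapes to the silhouettes and make one enlarged crop.

```bash
cat > fit.py <<'E'
from cell import observe, viewer, robot, finder
import cv2,numpy as np
from scipy.optimize import minimize
DIM={1:(17,14,40),2:(21,17.5,52),3:(25.5,21,65),4:(30,25,78)}
def proj(c,P):
    K=np.array([[c["fx"],0,c["cx"]],[0,c["fy"],c["cy"]],[0,0,1]])
    return cv2.projectPoints(np.float64(P),np.float64(c["rvec"]),np.float64(c["tvec"]),K,np.float64(c["distortion"]))[0][:,0]
def cup(x,y,k,z0=0):
    R,r,h=np.array(DIM[k])/1e3;a=np.linspace(0,2*np.pi,40)
    return np.vstack([np.c_[x+q*np.cos(a),y+q*np.sin(a),0*a+z] for q,z in((r,z0),(R,z0+h))])
def brick(x,y,t):
    a=np.array([(sx,sy,z) for sx in(-.0375,.0375) for sy in(-.0375,.0375) for z in(.006,.031)])
    C,S=np.cos(t),np.sin(t)
    return np.c_[x+C*a[:,0]-S*a[:,1],y+S*a[:,0]+C*a[:,1],a[:,2]]
def iou(c,P,m):
    S=4;h=cv2.convexHull(np.float32((proj(c,P)+.5)*S)).round().astype(np.int32)
    im=np.zeros((384*S,512*S),np.uint8);cv2.fillConvexPoly(im,h,1)
    im=cv2.resize(im.astype(np.float32),(512,384),interpolation=cv2.INTER_AREA)
    return np.minimum(im,m).sum()/np.maximum(im,m).sum()
def masks(label,cam):
    return [d["mask"].astype(np.float32) for d in finder.silhouettes(label,cam)]
def pick(c,ms,P):
    if not ms:return None
    b=max(ms,key=lambda m:iou(c,P,m)); return b if iou(c,P,b)>.3 else None
def fit(f,x0,views):
    simp=[x0]+[np.array(x0)+d for d in np.eye(len(x0))*([.008,.008,.15][:len(x0)])]
    r=minimize(lambda p:-np.mean([iou(c,f(*p),m) for c,m in views]),x0,method="Nelder-Mead",options=dict(initial_simplex=simp,xatol=2e-4,fatol=1e-5))
    return r.x,-r.fun
E
python3 - <<'E'
from fit import *
T=viewer.capture("top");S=viewer.capture("side")
mt,ms=masks("crucible_1","top"),masks("crucible_1","side")
print(len(mt),len(ms))
for g in((.444,-.369),(.484,.399),(.446,-.152),(.491,.151),(.37,.078),(.328,.19)):
    for k in DIM:
        P=cup(*g,k);a=pick(T,mt,P);b=pick(S,ms,P);o=[]
        for v in([(T,a)],[(S,b)]):
            if v[0][1] is not None:
                x,s=fit(lambda x,y:cup(x,y,k),g,v);o.append((np.round(x,4).tolist(),round(s,3)))
            else:o.append(None)
        print(g,k,o)
for l,g in(("buff",(.595,.19)),("pink",(.605,.095)),("white",(.614,-.01)),("grey",(.622,-.105))):
    P=brick(*g,0.1);t=pick(T,masks("brick_"+l,"top"),P);s=pick(S,masks("brick_"+l,"side"),P)
    for v in([(T,t)],[(S,s)]):
        if v[0][1] is not None:
            x,q=fit(brick,[*g,.1],v);print(l,np.round(x,4),round(q,3))
im=T["color"][...,::-1]
cv2.imwrite("pics/crop.png",cv2.resize(np.vstack([im[175:265,80:280],im[175:265,290:490]]),(800,600) if 0 else (666,600),interpolation=cv2.INTER_CUBIC))
E
```

```text
7 6
(0.444, -0.369) 1 [([0.4437, -0.365], np.float64(0.845)), ([0.4465, -0.3688], np.float64(0.893))]
(0.444, -0.369) 2 [([0.4417, -0.3573], np.float64(0.535)), ([0.444, -0.369], np.float64(0.575))]
(0.444, -0.369) 3 [([0.4437, -0.3475], np.float64(0.359)), ([0.448, -0.371], np.float64(0.387))]
(0.444, -0.369) 4 [None, None]
(0.484, 0.399) 1 [([0.4883, 0.3955], np.float64(0.646)), ([0.4898, 0.3924], np.float64(0.736))]
(0.484, 0.399) 2 [([0.4872, 0.3945], np.float64(0.949)), ([0.4889, 0.3939], np.float64(0.865))]
(0.484, 0.399) 3 [([0.4861, 0.3853], np.float64(0.658)), ([0.4876, 0.3908], np.float64(0.58))]
(0.484, 0.399) 4 [([0.4918, 0.383], np.float64(0.462)), ([0.492, 0.391], np.float64(0.409))]
(0.446, -0.152) 1 [([0.4414, -0.1565], np.float64(0.453)), ([0.4425, -0.1471], np.float64(0.511))]
(0.446, -0.152) 2 [([0.4417, -0.1495], np.float64(0.708)), ([0.4428, -0.1499], np.float64(0.802))]
(0.446, -0.152) 3 [([0.4417, -0.1461], np.float64(0.937)), ([0.4413, -0.1447], np.float64(0.84))]
(0.446, -0.152) 4 [([0.4402, -0.1437], np.float64(0.672)), ([0.4425, -0.1501], np.float64(0.596))
[... 679 characters left out ...]
, ([0.3681, 0.0705], np.float64(0.953))]
(0.328, 0.19) 1 [([0.3221, 0.2046], np.float64(0.323)), ([0.332, 0.189], np.float64(0.324))]
(0.328, 0.19) 2 [([0.3227, 0.1969], np.float64(0.506)), ([0.3283, 0.1872], np.float64(0.511))]
(0.328, 0.19) 3 [([0.3239, 0.188], np.float64(0.749)), ([0.3296, 0.1837], np.float64(0.76))]
(0.328, 0.19) 4 [([0.3261, 0.1839], np.float64(0.942)), ([0.327, 0.1835], np.float64(0.928))]
buff [0.6033 0.1875 0.1376] 0.951
buff [0.6054 0.1891 0.1293] 0.941
pink [0.613  0.0923 0.0553] 0.946
pink [0.6151 0.0922 0.0471] 0.925
white [ 0.6214 -0.0111  0.1509] 0.962
white [ 0.6209 -0.0094  0.1353] 0.941
grey [ 0.6278 -0.1106  0.0465] 0.949
grey [ 0.6271 -0.1101  0.0793] 0.95
```

View pics/crop.png

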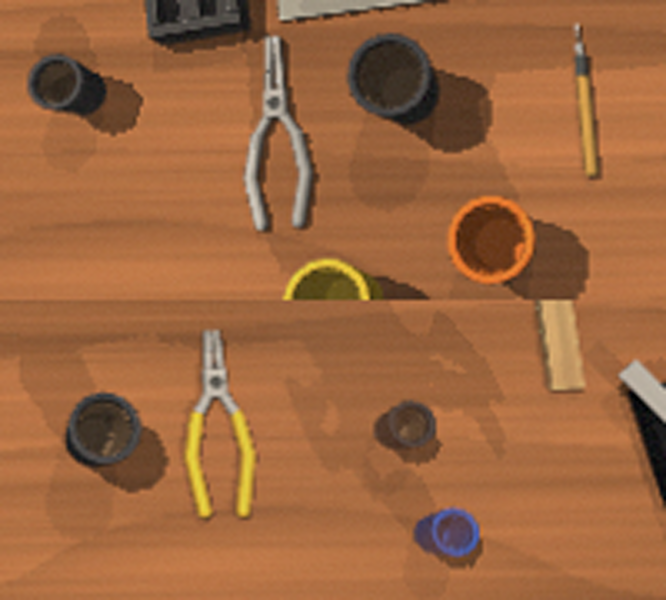

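The crop confirms it. In the top row, the cup at (57,82) is crucible_2 and the one at (390,75) is crucible_4. In the bottom row, the cup at (103,428) is crucible_3 and the one at (410,425) is crucible_1. Fitted sizes and dark grey colour match, and the coloured ones are left out. The mould is at +y, so the order is buff←1, pink←2, white←3, grey←4. First I'll turn the tool to yaw 90° (tool x = world y, tool y = world x), then go above crucible_1.

```bash
python3 -m jog '[[0,0,0,0,0,-0.168],[0,0,0,0,0,-0.168],[0,0,0,0,0,-0.168],[0,0,0,0,0,-0.168],[0,0,0,0,0,-0.168],[0,0,0,0,0,-0.168],[0,0,0,0,0,-0.167],[20,33,10,0,0,0],[20,33,10,0,0,0],[20,33,10,0,0,0],[20,33,10,0,0,0],[20,33,10,0,0,0],[20,33,10,0,0,0],[20,35,10,0,0,0],[0,0,0,0,0,0],[0,0,0,0,0,0]]' 56
python3 - <<'E'
from fit import *
c=viewer.capture("wrist");cv2.imwrite("pics/w1.png",c["color"][...,::-1])
ms=masks("crucible_1","wrist")
P=cup(.445,-.367,1);m=pick(c,ms,P)
if m is not None:print(fit(lambda x,y:cup(x,y,1),(.445,-.367),[(c,m)]))
print([ (np.round(d["at"],3),d["conf"]) for d in finder.find_in("crucible_1","wrist")])
E
```

```text
time: 3.3
ee_pos: [0.4448, -0.3677, 0.1614]
ee_rot: [-3.141, 0.0, 1.571]
contact_force: [-0.1, 0.7, -0.0]
gripper_width: 0.0557
gripper_force: 0.0
(array([ 0.4418886 , -0.36624678]), np.float64(0.9610190987586975))
[(array([ 0.441, -0.373,  0.034]), 0.86), (array([ 0.361, -0.393,  0.032]), 0.74)]
```

View pics/w1.png

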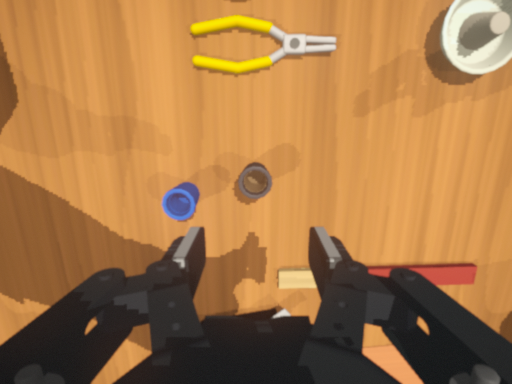

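Wrist view: the dark cup is centred between the fingers at (256,181), with the blue one at (181,202) clear to the side. The fit gives (0.442,-0.366), so I'll descend and grip.

```bash
python3 -m jog '[[1.5,-2.5,19,0,0,0],[0,0,19,0,0,0],[0,0,19,0,0,0],[0,0,19,0,0,0],[0,0,19,0,0,0],[0,0,19,0,0,0],[0,0,19,0,0,0],[0,0,18,0,0,0],[0,0,0,0,0,0],[0,0,0,0,0,0]]' 56; python3 -m jog '[[0,0,0,0,0,0],[0,0,0,0,0,0],[0,0,0,0,0,0],[0,0,0,0,0,0],[0,0,0,0,0,0],[0,0,0,0,0,0],[0,0,0,0,0,0],[0,0,0,0,0,0]]' 0
python3 -m jog '[[0,0,-8,0,0,0],[0,0,-22,0,0,0],[0,0,-22,0,0,0],[0,0,-22,0,0,0],[0,0,-22,0,0,0],[0,0,-22,0,0,0],[0,0,-22,0,0,0],[0,0,0,0,0,0]]'
```

```text
time: 4.7
ee_pos: [0.4428, -0.3662, 0.0107]
ee_rot: [3.141, 0.0, 1.571]
contact_force: [0.3, -0.5, -0.3]
gripper_width: 0.0562
gripper_force: 0.0
time: 5.7
ee_pos: [0.4429, -0.3663, 0.0113]
ee_rot: [3.141, 0.001, 1.571]
contact_force: [-1.2, 0.7, 5.6]
gripper_width: 0.0307
gripper_force: 58.9
time: 6.7
ee_pos: [0.443, -0.3664, 0.1522]
ee_rot: [3.139, 0.002, 1.571]
contact_force: [-0.0, 0.4, -0.5]
gripper_width: 0.0309
gripper_force: 59.3
```

```bash
python3 -m jog '[[31,9,0,0,0,0],[31,9,0,0,0,0],[31,9,0,0,0,0],[31,9,0,0,0,0],[31,9,0,0,0,0],[31,9,0,0,0,0],[31,9,0,0,0,0],[31,9,0,0,0,0],[31,9,0,0,0,0],[31,9,0,0,0,0],[31,9,0,0,0,0],[31,9,0,0,0,0],[31,9,0,0,0,0],[31,9,0,0,0,0],[31,9,0,0,0,0],[31,9,0,0,0,0],[31,9,0,0,0,0],[27,8,0,0,0,0],[0,0,0,0,0,0],[0,0,0,0,0,0]]'
python3 - <<'E'
from fit import *
c=viewer.capture("wrist");cv2.imwrite("pics/w2.png",c["color"][...,::-1])
for l,g in(("buff",(.604,.188)),("pink",(.614,.092))):
    m=pick(c,masks("brick_"+l,"wrist"),brick(*g,.1))
    if m is not None:print(l,fit(brick,[*g,.1],[(c,m)]))
E
```

```text
time: 9.2
ee_pos: [0.6032, 0.1874, 0.1496]
ee_rot: [-3.14, 0.0, 1.571]
contact_force: [-1.0, 0.5, -0.4]
gripper_width: 0.0309
gripper_force: 59.4
buff (array([0.60195965, 0.19037391, 0.15850988]), np.float64(0.9512977004051208))
```

View pics/w2.png

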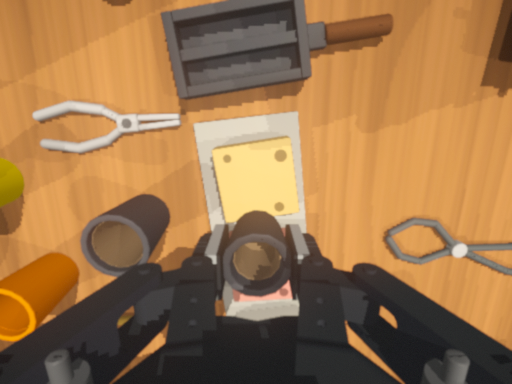

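The wrist view shows crucible_1 held upright at (256,262), with the buff brick at (256,178) right in line. I'll lower it.

```bash
python3 -m jog '[[1,0,20,0,0,0],[0,0,20,0,0,0],[0,0,20,0,0,0],[0,0,20,0,0,0],[0,0,15,0,0,0],[0,0,8,0,0,0],[0,0,0,0,0,0],[0,0,0,0,0,0]]'; python3 -m jog '[[0,0,1,0,0,0],[0,0,1,0,0,0],[0,0,0,0,0,0]]'
```

```text
time: 10.35
ee_pos: [0.6039, 0.1891, 0.048]
ee_rot: [3.14, -0.0, 1.571]
contact_force: [-0.2, -0.6, -0.1]
gripper_width: 0.0312
gripper_force: 59.4
time: 10.72
ee_pos: [0.6035, 0.189, 0.0453]
ee_rot: [3.142, 0.0, 1.571]
contact_force: [-0.7, 0.8, -0.1]
gripper_width: 0.0309
gripper_force: 59.4
```

```bash
python3 -m jog '[[0,0,1,0,0,0],[0,0,1,0,0,0],[0,0,0,0,0,0]]'; python3 -m jog '[[0,0,1,0,0,0],[0,0,0,0,0,0]]';python3 -m jog '[[0,0,0.7,0,0,0],[0,0,0,0,0,0]]'
```

```text
time: 11.1
ee_pos: [0.6035, 0.189, 0.0432]
ee_rot: [-3.141, 0.0, 1.571]
contact_force: [-0.4, 0.7, -0.7]
gripper_width: 0.0313
gripper_force: 59.4
time: 11.35
ee_pos: [0.6036, 0.1891, 0.0423]
ee_rot: [3.141, -0.0, 1.571]
contact_force: [-0.1, -0.4, 0.2]
gripper_width: 0.0306
gripper_force: 59.4
time: 11.6
ee_pos: [0.6037, 0.1891, 0.0423]
ee_rot: [3.141, -0.0, 1.571]
contact_force: [-2.8, 0.5, 6.0]
gripper_width: 0.031
gripper_force: 59.9
```

Contact at z 0.0423, as predicted. I'll release, go up, and then go over to crucible_2.

```bash
python3 -m jog '[[0,0,0,0,0,0],[0,0,0,0,0,0],[0,0,0,0,0,0],[0,0,0,0,0,0],[0,0,-10,0,0,0],[0,0,-20,0,0,0],[0,0,-25,0,0,0],[0,0,-30,0,0,0],[0,0,-30,0,0,0]]' 60; python3 -m jog '[[26,-14.5,0,0,0,0],[26,-14.5,0,0,0,0],[26,-14.5,0,0,0,0],[26,-14.5,0,0,0,0],[26,-14.5,0,0,0,0],[26,-14.5,0,0,0,0],[26,-14.5,0,0,0,0],[23,-14,0,0,0,0],[0,0,0,0,0,0],[0,0,0,0,0,0]]' 65
python3 - <<'E'
from fit import *
T=viewer.capture("top");m=pick(T,masks("crucible_1","top"),cup(.6035,.189,1,.031))
if m is not None:print("placed",fit(lambda x,y:cup(x,y,1,.031),(.6035,.189),[(T,m)]))
c=viewer.capture("wrist");m=pick(c,masks("crucible_1","wrist"),cup(.488,.394,2))
if m is not None:print("c2",fit(lambda x,y:cup(x,y,2),(.488,.394),[(c,m)]))
E
```

```text
time: 12.72
ee_pos: [0.6037, 0.1891, 0.1593]
ee_rot: [3.14, -0.0, 1.571]
contact_force: [-0.2, -0.9, -0.0]
gripper_width: 0.0599
gripper_force: 0.0
time: 13.98
ee_pos: [0.4884, 0.3937, 0.1576]
ee_rot: [3.141, -0.0, 1.571]
contact_force: [0.5, -0.3, -0.7]
gripper_width: 0.0652
gripper_force: 0.0
placed (array([0.60462672, 0.18854129]), np.float64(0.743384599685669))
c2 (array([0.48528335, 0.39573382]), np.float64(0.9484045505523682))
```

```bash
python3 -m jog '[[1.5,-1.5,20,0,0,0],[0,0,20,0,0,0],[0,0,20,0,0,0],[0,0,20,0,0,0],[0,0,20,0,0,0],[0,0,20,0,0,0],[0,0,20,0,0,0],[0,0,0,0,0,0],[0,0,0,0,0,0]]' 65; python3 -m jog '[[0,0,0,0,0,0],[0,0,0,0,0,0],[0,0,0,0,0,0],[0,0,0,0,0,0],[0,0,0,0,0,0],[0,0,0,0,0,0],[0,0,0,0,0,0],[0,0,0,0,0,0]]' 0
python3 -m jog '[[0,0,-8,0,0,0],[0,0,-22,0,0,0],[0,0,-22,0,0,0],[0,0,-22,0,0,0],[0,0,-22,0,0,0],[0,0,-22,0,0,0],[0,0,-22,0,0,0],[0,0,0,0,0,0]]'
```

```text
time: 15.3
ee_pos: [0.4869, 0.3958, 0.0171]
ee_rot: [3.141, -0.001, 1.571]
contact_force: [0.4, 0.7, 1.2]
gripper_width: 0.0651
gripper_force: 0.0
time: 16.3
ee_pos: [0.4869, 0.3959, 0.0177]
ee_rot: [3.14, -0.001, 1.571]
contact_force: [-1.3, -0.7, 6.4]
gripper_width: 0.0395
gripper_force: 60.0
time: 17.3
ee_pos: [0.4871, 0.3959, 0.1585]
ee_rot: [3.139, -0.002, 1.571]
contact_force: [-0.4, -0.0, -0.9]
gripper_width: 0.0392
gripper_force: 60.3
```

```bash
python3 -m jog '[[-25,11,0,0,0,0],[-25,11,0,0,0,0],[-25,11,0,0,0,0],[-25,11,0,0,0,0],[-25,11,0,0,0,0],[-25,11,0,0,0,0],[-26,11,0,0,0,0],[-26,10,0,0,0,0],[-26,10,0,0,0,0],[-26,10,0,0,0,0],[-25,10,0,0,0,0],[-25,10,0,0,0,0],[0,0,0,0,0,0],[0,0,0,0,0,0]]'; python3 -m jog '[[0,0,20,0,0,0],[0,0,20,0,0,0],[0,0,20,0,0,0],[0,0,20,0,0,0],[0,0,15,0,0,0],[0,0,8,0,0,0],[0,0,0,0,0,0],[0,0,0,0,0,0]]'
```

```text
time: 19.05
ee_pos: [0.6131, 0.092, 0.1559]
ee_rot: [-3.141, -0.0, 1.571]
contact_force: [0.6, 0.2, -0.5]
gripper_width: 0.0393
gripper_force: 60.3
time: 20.05
ee_pos: [0.6139, 0.0915, 0.0543]
ee_rot: [3.14, -0.0, 1.571]
contact_force: [0.4, -0.9, -0.7]
gripper_width: 0.0393
gripper_force: 60.4
```

```bash
python3 -m jog '[[0,0,1,0,0,0],[0,0,1,0,0,0],[0,0,1,0,0,0],[0,0,1,0,0,0],[0,0,0,0,0,0]]'; python3 -m jog '[[0,0,1,0,0,0],[0,0,0,0,0,0]]';python3 -m jog '[[0,0,0.8,0,0,0],[0,0,0,0,0,0]]'
```

```text
time: 20.68
ee_pos: [0.6135, 0.0915, 0.0495]
ee_rot: [-3.141, 0.0, 1.571]
contact_force: [-0.5, 0.4, -0.1]
gripper_width: 0.0392
gripper_force: 60.4
time: 20.92
ee_pos: [0.6136, 0.0915, 0.0488]
ee_rot: [3.141, -0.0, 1.571]
contact_force: [-1.9, 0.4, 2.2]
gripper_width: 0.0393
gripper_force: 60.5
time: 21.18
ee_pos: [0.6137, 0.0916, 0.0487]
ee_rot: [3.141, -0.0, 1.571]
contact_force: [-5.1, 0.4, 9.7]
gripper_width: 0.0393
gripper_force: 61.3
```

```bash
python3 -m jog '[[0,0,0,0,0,0],[0,0,0,0,0,0],[0,0,0,0,0,0],[0,0,0,0,0,0],[0,0,-10,0,0,0],[0,0,-20,0,0,0],[0,0,-25,0,0,0],[0,0,-30,0,0,0],[0,0,-30,0,0,0]]' 66; python3 -m jog '[[-24,-17,0,0,0,0],[-24,-17,0,0,0,0],[-24,-17,0,0,0,0],[-24,-17,0,0,0,0],[-24,-17,0,0,0,0],[-24,-17,0,0,0,0],[-24,-17,0,0,0,0],[-23,-17,0,0,0,0],[-23,-18,0,0,0,0],[-23,-18,0,0,0,0],[0,0,0,0,0,0],[0,0,0,0,0,0]]' 76
python3 - <<'E'
from fit import *
T=viewer.capture("top")
for k,g in((1,(.6035,.189)),(2,(.6137,.092))):
    m=pick(T,masks("crucible_1","top"),cup(*g,k,.031))
    if m is not None:print("placed",fit(lambda x,y:cup(x,y,k,.031),g,[(T,m)]))
c=viewer.capture("wrist");m=pick(c,masks("crucible_1","wrist"),cup(.4415,-.1455,3))
if m is not None:print("c3",fit(lambda x,y:cup(x,y,3),(.4415,-.1455),[(c,m)]))
for l,g in(("white",(.621,-.01)),("grey",(.6275,-.11))):
    m=pick(c,masks("brick_"+l,"wrist"),brick(*g,.1))
    if m is not None:print(l,fit(brick,[*g,.1],[(c,m)]))
E
```

```text
time: 22.3
ee_pos: [0.6137, 0.0915, 0.1655]
ee_rot: [3.14, -0.0, 1.571]
contact_force: [0.1, 0.4, -0.2]
gripper_width: 0.066
gripper_force: 0.0
time: 23.8
ee_pos: [0.442, -0.1453, 0.1637]
ee_rot: [3.14, 0.0, 1.571]
contact_force: [-0.5, -0.4, 0.4]
gripper_width: 0.0759
gripper_force: 0.0
placed (array([0.60536096, 0.18809658]), np.float64(0.922382652759552))
placed (array([0.61624668, 0.08898949]), np.float64(0.7893258333206177))
c3 (array([ 0.43991298, -0.14409809]), np.float64(0.9639108180999756))
white (array([ 0.62008488, -0.00983633,  0.15093895]), np.float64(0.9816241264343262))
grey (array([ 0.62609735, -0.10844129,  0.07862094]), np.float64(0.9807331562042236))
```

```bash
python3 -m jog '[[0.7,-1,20,0,0,0],[0,0,20,0,0,0],[0,0,20,0,0,0],[0,0,20,0,0,0],[0,0,20,0,0,0],[0,0,20,0,0,0],[0,0,20,0,0,0],[0,0,0,0,0,0],[0,0,0,0,0,0]]' 76; python3 -m jog '[[0,0,0,0,0,0],[0,0,0,0,0,0],[0,0,0,0,0,0],[0,0,0,0,0,0],[0,0,0,0,0,0],[0,0,0,0,0,0],[0,0,0,0,0,0],[0,0,0,0,0,0]]' 0
python3 -m jog '[[0,0,-8,0,0,0],[0,0,-22,0,0,0],[0,0,-22,0,0,0],[0,0,-22,0,0,0],[0,0,-22,0,0,0],[0,0,-22,0,0,0],[0,0,-22,0,0,0],[0,0,0,0,0,0]]'
```

```text
time: 25.28
ee_pos: [0.4409, -0.1449, 0.0234]
ee_rot: [3.141, 0.0, 1.571]
contact_force: [0.3, -0.0, 0.5]
gripper_width: 0.0761
gripper_force: 0.0
time: 26.28
ee_pos: [0.4411, -0.145, 0.0241]
ee_rot: [3.14, 0.001, 1.571]
contact_force: [-5.2, 1.8, 14.1]
gripper_width: 0.0493
gripper_force: 58.8
time: 27.28
ee_pos: [0.441, -0.145, 0.1642]
ee_rot: [3.139, 0.001, 1.571]
contact_force: [-0.5, 0.3, -1.6]
gripper_width: 0.0494
gripper_force: 62.1
```

```bash
python3 -m jog '[[15,20,0,0,0,0],[15,20,0,0,0,0],[15,20,0,0,0,0],[15,20,0,0,0,0],[15,20,0,0,0,0],[15,20,0,0,0,0],[15,20,0,0,0,0],[15,20,0,0,0,0],[15,20,0,0,0,0],[0,0,0,0,0,0],[0,0,0,0,0,0]]'; python3 -m jog '[[0,0,20,0,0,0],[0,0,20,0,0,0],[0,0,20,0,0,0],[0,0,20,0,0,0],[0,0,15,0,0,0],[0,0,6,0,0,0],[0,0,0,0,0,0],[0,0,0,0,0,0]]'
```

```text
time: 28.65
ee_pos: [0.6199, -0.0101, 0.1618]
ee_rot: [-3.14, 0.0, 1.571]
contact_force: [-0.2, -0.4, -0.7]
gripper_width: 0.049
gripper_force: 62.2
time: 29.65
ee_pos: [0.6209, -0.0098, 0.0625]
ee_rot: [3.14, 0.0, 1.571]
contact_force: [-0.3, 1.1, -0.9]
gripper_width: 0.0492
gripper_force: 62.2
```

```bash
python3 -m jog '[[0,0,1.5,0,0,0],[0,0,1.5,0,0,0],[0,0,1.5,0,0,0],[0,0,1,0,0,0],[0,0,1,0,0,0],[0,0,0,0,0,0]]'; python3 -m jog '[[0,0,1,0,0,0],[0,0,0,0,0,0]]';python3 -m jog '[[0,0,0.6,0,0,0],[0,0,0,0,0,0]]'
```

```text
time: 30.4
ee_pos: [0.6205, -0.0098, 0.0553]
ee_rot: [3.142, 0.0, 1.571]
contact_force: [-0.1, -1.2, -0.9]
gripper_width: 0.0494
gripper_force: 62.2
time: 30.65
ee_pos: [0.6207, -0.0097, 0.0552]
ee_rot: [3.141, 0.0, 1.571]
contact_force: [-4.9, 0.5, 7.4]
gripper_width: 0.0492
gripper_force: 62.3
time: 30.9
ee_pos: [0.6208, -0.0097, 0.0552]
ee_rot: [3.141, 0.0, 1.571]
contact_force: [-7.8, 0.9, 13.9]
gripper_width: 0.0492
gripper_force: 62.4
```

```bash
python3 -m jog '[[0,0,0,0,0,0],[0,0,0,0,0,0],[0,0,0,0,0,0],[0,0,0,0,0,0],[0,0,-10,0,0,0],[0,0,-20,0,0,0],[0,0,-25,0,0,0],[0,0,-30,0,0,0],[0,0,-30,0,0,0]]' 76; python3 -m jog '[[19,-17,0,0,0,0],[19,-17,0,0,0,0],[19,-17,0,0,0,0],[19,-17,0,0,0,0],[19,-17,0,0,0,0],[19,-17,0,0,0,0],[19,-18,0,0,0,0],[20,-18,0,0,0,0],[0,0,0,0,0,0],[0,0,0,0,0,0]]' 85
python3 - <<'E'
from fit import *
T=viewer.capture("top")
for k,g in((1,(.6035,.189)),(2,(.6137,.092)),(3,(.6208,-.01))):
    m=pick(T,masks("crucible_1","top"),cup(*g,k,.031))
    if m is not None:print("placed",fit(lambda x,y:cup(x,y,k,.031),g,[(T,m)]))
c=viewer.capture("wrist");m=pick(c,masks("crucible_1","wrist"),cup(.4825,.1437,4))
if m is not None:print("c4",fit(lambda x,y:cup(x,y,4),(.4825,.1437),[(c,m)]))
E
```

```text
time: 32.02
ee_pos: [0.6206, -0.0098, 0.1714]
ee_rot: [3.14, 0.0, 1.571]
contact_force: [0.1, -0.2, -0.3]
gripper_width: 0.0759
gripper_force: 0.0
time: 33.28
ee_pos: [0.4831, 0.143, 0.1696]
ee_rot: [3.14, -0.0, 1.571]
contact_force: [1.2, -0.4, -0.7]
gripper_width: 0.085
gripper_force: 0.0
placed (array([0.61366269, 0.0889984 ]), np.float64(0.9111736416816711))
placed (array([ 0.62181233, -0.00996161]), np.float64(0.9322214722633362))
c4 (array([0.48114116, 0.14537704]), np.float64(0.9454900622367859))
```

```bash
python3 -m jog '[[1,-1.2,20,0,0,0],[0,0,20,0,0,0],[0,0,20,0,0,0],[0,0,20,0,0,0],[0,0,20,0,0,0],[0,0,20,0,0,0],[0,0,18,0,0,0],[0,0,0,0,0,0],[0,0,0,0,0,0]]' 85; python3 -m jog '[[0,0,0,0,0,0],[0,0,0,0,0,0],[0,0,0,0,0,0],[0,0,0,0,0,0],[0,0,0,0,0,0],[0,0,0,0,0,0],[0,0,0,0,0,0],[0,0,0,0,0,0]]' 0
python3 -m jog '[[0,0,-8,0,0,0],[0,0,-22,0,0,0],[0,0,-22,0,0,0],[0,0,-22,0,0,0],[0,0,-22,0,0,0],[0,0,-22,0,0,0],[0,0,-22,0,0,0],[0,0,-22,0,0,0],[0,0,0,0,0,0]]'
```

```text
time: 34.7
ee_pos: [0.4817, 0.1442, 0.0313]
ee_rot: [3.141, -0.0, 1.571]
contact_force: [0.4, 0.5, -0.3]
gripper_width: 0.085
gripper_force: 0.0
time: 35.7
ee_pos: [0.4818, 0.1443, 0.0319]
ee_rot: [3.14, -0.0, 1.571]
contact_force: [-2.6, -1.0, 11.5]
gripper_width: 0.0577
gripper_force: 61.0
time: 36.83
ee_pos: [0.4818, 0.1443, 0.1941]
ee_rot: [3.139, -0.001, 1.571]
contact_force: [-1.0, -0.3, -1.1]
gripper_width: 0.0581
gripper_force: 64.5
```

```bash
python3 -m jog '[[-25,14.5,0,0,0,0],[-25,14.5,0,0,0,0],[-25,14.5,0,0,0,0],[-25,14.5,0,0,0,0],[-25,14.5,0,0,0,0],[-25,14.5,0,0,0,0],[-26,14.5,0,0,0,0],[-26,14.5,0,0,0,0],[-26,14.5,0,0,0,0],[-26,14.5,0,0,0,0],[0,0,0,0,0,0],[0,0,0,0,0,0]]'; python3 -m jog '[[0,0,20,0,0,0],[0,0,20,0,0,0],[0,0,20,0,0,0],[0,0,20,0,0,0],[0,0,20,0,0,0],[0,0,15,0,0,0],[0,0,7,0,0,0],[0,0,0,0,0,0],[0,0,0,0,0,0]]'
```

```text
time: 38.33
ee_pos: [0.6259, -0.1094, 0.1916]
ee_rot: [-3.14, -0.001, 1.571]
contact_force: [-0.1, -0.1, -1.8]
gripper_width: 0.0577
gripper_force: 64.6
time: 39.45
ee_pos: [0.6267, -0.1099, 0.0714]
ee_rot: [3.14, 0.0, 1.571]
contact_force: [0.2, 0.3, -1.6]
gripper_width: 0.0577
gripper_force: 64.6
```

```bash
python3 -m jog '[[0,0,2,0,0,0],[0,0,2,0,0,0],[0,0,1.5,0,0,0],[0,0,1,0,0,0],[0,0,1,0,0,0],[0,0,0,0,0,0]]'; python3 -m jog '[[0,0,1,0,0,0],[0,0,0,0,0,0]]';python3 -m jog '[[0,0,0.6,0,0,0],[0,0,0,0,0,0]]'
```

```text
time: 40.2
ee_pos: [0.6263, -0.1098, 0.0631]
ee_rot: [-3.141, -0.0, 1.571]
contact_force: [0.5, -0.0, -1.8]
gripper_width: 0.0576
gripper_force: 64.7
time: 40.45
ee_pos: [0.6265, -0.1098, 0.0629]
ee_rot: [3.141, 0.0, 1.571]
contact_force: [-2.5, 0.4, 5.5]
gripper_width: 0.0575
gripper_force: 64.6
time: 40.7
ee_pos: [0.6266, -0.1098, 0.0629]
ee_rot: [3.141, 0.0, 1.571]
contact_force: [-5.0, 2.1, 11.0]
gripper_width: 0.0575
gripper_force: 64.6
```

```bash
python3 -m jog '[[0,0,0,0,0,0],[0,0,0,0,0,0],[0,0,0,0,0,0],[0,0,0,0,0,0],[0,0,0,0,0,0],[0,0,-10,0,0,0],[0,0,-20,0,0,0],[0,0,-25,0,0,0],[0,0,-30,0,0,0],[0,0,-30,0,0,0],[0,0,-15,0,0,0],[-20,-30,0,0,0,0],[-20,-30,0,0,0,0],[-20,-30,0,0,0,0],[-20,-30,0,0,0,0],[-20,-30,0,0,0,0],[-20,-30,0,0,0,0],[0,0,0,0,0,0],[0,0,0,0,0,0]]' 85
python3 - <<'E'
from fit import *
T=viewer.capture("top");S=viewer.capture("side")
mt,ms=masks("crucible_1","top"),masks("crucible_1","side")
for k,g in((1,(.6035,.189)),(2,(.6137,.092)),(3,(.6208,-.01)),(4,(.6266,-.11))):
    for c,mm in((T,mt),(S,ms)):
        m=pick(c,mm,cup(*g,k,.031))
        if m is not None:print(k,fit(lambda x,y:cup(x,y,k,.031),g,[(c,m)]))
a=cv2.resize(T["color"][105:205,140:350],(800,380),interpolation=cv2.INTER_CUBIC)
b=cv2.resize(S["color"][130:250,140:300],(293,220))
o=np.zeros((600,800,3),np.uint8);o[:380]=a;o[380:,:293]=b
cv2.imwrite("pics/end.png",o[...,::-1])
E
```

```text
time: 43.08
ee_pos: [0.4467, -0.2296, 0.1919]
ee_rot: [3.141, 0.0, 1.571]
contact_force: [-0.5, -0.1, -0.4]
gripper_width: 0.0852
gripper_force: 0.0
1 (array([0.60443445, 0.18926147]), np.float64(0.8495872616767883))
1 (array([0.60669696, 0.1879694 ]), np.float64(0.9500837326049805))
2 (array([0.61431886, 0.08960296]), np.float64(0.9206889867782593))
2 (array([0.61616008, 0.08827618]), np.float64(0.824940025806427))
3 (array([ 0.62211201, -0.00996191]), np.float64(0.9026418328285217))
3 (array([ 0.62198111, -0.00708561]), np.float64(0.8709118962287903))
4 (array([ 0.62699224, -0.10978571]), np.float64(0.9284934401512146))
4 (array([ 0.62924494, -0.10993592]), np.float64(0.8985817432403564))
```

View pics/end.png

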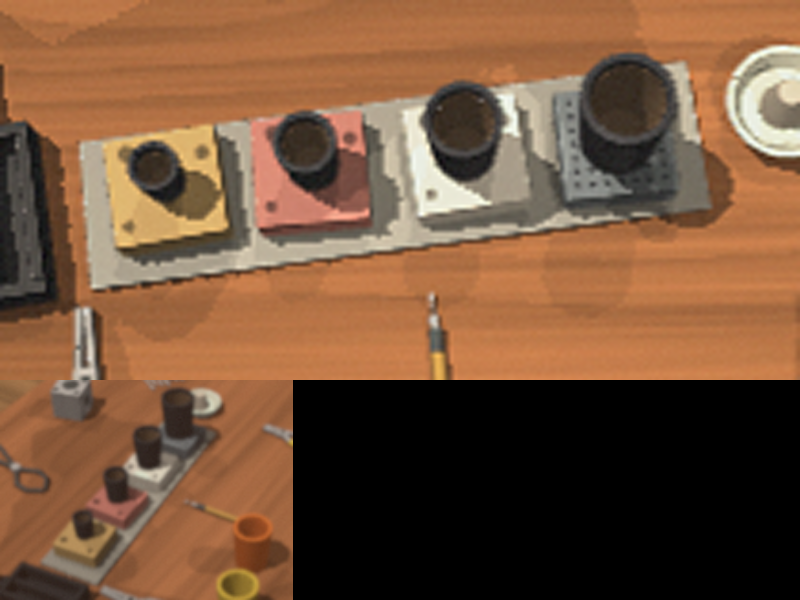

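The final view shows four upright cups growing in size from the buff brick by the mould (155,168) to the grey one (628,100). Each is within about 4 mm of its brick's centre. Handing in.

```bash
python3 -c "
from cell import robot;print(robot.close_job())"
```

```text
the job is handed in; nothing more can be done
None
```

The job is handed in: crucibles 1 to 4 stand upright on the buff, pink, white and grey bricks in that order from the mould, each within about 4 mm of its brick's centre, and the arm finished at about 43 s of the 109 s allowed.

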